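# Back the trimmer's ratchet feed off one notch

### The job

The plaster model has been fed too close to the grinding disc. With a fingertip, lift the red pawl out of the ratchet wheel, push the wheel backward by exactly one notch by one of its pegs, then tip the pawl back down so that it sits in the new notch, and leave everything alone. Push gently and do not grip or force anything; leave the loose things on the counter where they are.

Things in the scene. Friction and masses are not known exactly. Their poses are not given: they have to be found in the camera images.
- feeder: Cream feed unit of a bench model trimmer, fixed. Frame: z up; wheel and pegs face -x (roughly to the robot); origin on the counter, straight below the axle in y. Base 45 mm high, x -80 to +140 mm, y -120 to +170 mm. Behind the wheel (x 40 to 130 mm) a carriage with a plaster model, up to 95 mm high, moves with the wheel, and a brown grinding disc sits in a cream head 150 mm high (y 99 to 166 mm).
- axle (a point): Centre of the aluminium ratchet wheel, on its level axle (along the unit's x), 125 mm above the counter, 20 mm to -x of the unit's origin. Wheel 150 mm across, 14 mm thick, 10 saw teeth 13 mm deep (one notch = 36 degrees). Backward is the top of the wheel moving towards +y, which the seated pawl blocks. Turning takes about 3 N at a peg; the wheel stays where it is left.
- peg (a point): Middle of the peg that starts nearest the wheel's top (18 degrees to the -y side, 177 mm above the counter). 5 black pegs with blue ends, 10 mm thick, stick out 40 mm level to -x from the wheel's front face, 55 mm from the axle, 72 degrees apart. Pushing this one towards +y turns the wheel backward; one notch takes it 34 mm, to 18 degrees on the +y side of the top.
- knob (a point): Centre of the red ball knob, 22 mm across, on a steel stalk 60 mm up from the pawl's pivot. Leans 22 degrees to -y (over the wheel) when the pawl is seated, 22 degrees to +y when it is fully lifted. Push it to +y to lift the nose: past upright it falls over and the pawl stays lifted. Push it back to -y past upright and the pawl falls into the wheel. Less than 1 N.
- pivot (a point): Pivot of the red pawl: level axis along the unit's x, in the wheel's middle plane, at y = +112 mm of the unit, 154 mm above the counter. The pawl's arm reaches 78 mm to -y, a 37 mm tail to +y.
- nose (a point): Tip of the red pawl (8 mm round bar), 78 mm from the pivot on the wheel side; in the wheel's notch when seated, about 43 mm higher when fully lifted.
- wheel (a joint): Turn of the ratchet wheel in rad, growing backward (top towards +y). About 0 at the start (within 0.04); one notch backward is 0.628. The pawl drops fully into the new notch between about 0.42 and 0.81.
- pawl (a joint): Turn of the pawl in rad: 0 seated in the wheel, 0.77 fully lifted (stop); it balances with the stalk about upright, at about 0.40.
- cast_mid (a point): Loose plaster tooth model, 56 x 50 x 26 mm, standing on the counter; its centre. Leave alone.
- bowl_mid (a point): Loose blue mixing bowl, 84 mm across, 50 mm high; its centre. Leave alone.
- waxbox_mid (a point): Loose yellow wax box, 75 x 45 x 22 mm; its centre. Leave alone.
- spray_mid (a point): Loose white spray bottle with blue cap, 52 mm across, 150 mm high, upright; its centre. Leave alone.

How it is judged:
By the outcome, as a careful person would: the job done as asked, in the order asked, and still so for the second after the job is handed in, with the robot touching nothing.
It also fails if it takes over 64 s, if anything falls off the work surface, if the arm or the gripper's body presses on something with over 40 N, if the wrist force passes 120 N, or if a joint passes its speed limit or range.

### The arm

A 6-joint arm with a two-finger parallel gripper is mounted at the origin on the work surface. World frame = base frame: x ahead of the robot, y to its left, z up, the work surface at z = 0. Lengths are in m, angles in rad, forces in N, time in s.
With the tool pointing down it reaches from about 0.25 to 0.775 m from the base axis. Payload 4 kg.
Tool frame: the origin (TCP) lies midway between the tips of the shut fingers; the grasp point (between the pads) lies 19 mm behind it; x points along the fingers, y is the direction in which the jaws open and shut, and the axes are right-handed (so a half turn about x gives the same grasp; the last joint's range is limited). The gripper opens to 85 mm and grips with 20 to 120 N. Pads are 22 mm wide; open, the fingers measure 114 mm over their backs; the gripper's body (76 mm by 85 mm) begins 54 mm behind the grasp point. The pads swing forward as they close: fully open they stand 13 mm farther back than shut.
Start: joints at [-0.103, 0.087, 1.371, -0, 1.684, -0.103], TCP at [0.55, -0, 0.231] pointing down, gripper open.
Joint ranges: [-3.1, 3.1], [-0.76, 2.03], [0.27, 2.55], [-1.08, 4.22], [0.17, 2.65], [-2.57, 2.57]. Speed limits (rad/s): [2.79, 2.79, 3.14, 3.14, 3.14, 3.14].

### API

Orientations are given as a unit quaternion [w, x, y, z].
In Python, from workcell import arm, viewer gives the robot as it stands.
- The arm moves only by the tool play_rows, never from a script. Its arguments are lists of equal length, an entry for each row: "offset": the shift along the world's x, y, z in m, a list of three; "turn": the turn, a rotation vector about the world's x, y, z in rad, a list of three; "claw": the opening, from 0 (shut) to 1 (fully open). In form: {"offset": [[tx, ty, tz], ...], "turn": [[rx, ry, rz], ...], "claw": [claw, ...]}. A call has 1 to 20 rows; each row is the pose to reach, as a shift and turn from the pose commanded when the call began; what a row does not reach only later rows make up. A row lasts 1/12 s, in which the tool goes at most 41.7 mm and 7.16 degrees, less where a joint would pass 70% of its speed; a pose out of reach is approached as far as the arm can. A call with a gripper value outside its range is refused whole. The fingers move at their own pace and stop on an object; the grip force is fixed at half the most. Time passes only in rows, so rows that repeat a pose let the fingers close. It gives the time, the measured TCP pose, the force and the opening at its end, in the units of the state.
- arm.get_state(): the state, without advancing time (a new reading comes with each control period).
- viewer.get_image(name): name is "scene" or "side" or "wrist"; returns the picture (420x560x3 uint8, red, green, blue); there is no depth.
- viewer.camera_info(name): a dict with "mtx" (3x3 intrinsics, pixels), "origin" and "attitude" of the camera in the world; the wrist camera has in their place "hand_eye" (4x4, takes a point from camera to tool coordinates, whose origin is the TCP and whose axes are the tool frame's). Camera axes: x right, y up, looking along -z (the intrinsics and any distortion apply to the point x, -y, -z); pixel columns grow to the right and rows downward; lengths in m; the calibration is good to about 2 mm. A picture is of the moment at which its call begins: read the wrist's pose just before it. camera_info takes no time and is no camera call.
- arm.close_job(): hands the job in, once; it reports no verdict.
The state is a dict: "time_s": time; "joints": joint angles; "qvel": joint speeds; "tau": joint torques, N m; "ee_pos": TCP position; "eef_rot": TCP orientation; "force": force on the tool from outside, world axes, zero at the start; "ft_torque": the same for the moment, N m; "gripper_width": opening from 0.0 (shut) to 1.0 (fully open).
Only numpy, scipy, OpenCV 4.12 (cv2) and the standard library are available. Lean on these libraries where they do the work, as an engineer would, in place of code of your own. Each camera call takes 0.05 s, during which the arm holds its last target.

## Working session

There is one attempt and no reset: what is moved stays moved. The work goes in short steps, Python scripts to look and compute and a tool call to move; the robot and the scene stay as the last step left them, time stands still between calls to the robot, and variables do not carry over. Pictures are saved under pics/ and viewed, and the job is handed in when it is done.

Besides the shell and the picture viewer there is one more tool, called by a JSON object that holds its "method" and its "body", one argument or row to a line. play_rows: Moves the arm, as the interface text tells. Its arguments: {"type":"object","properties":{"offset":{"type":"array"},"turn":{"type":"array"},"claw":{"type":"array"}},"required":["offset","turn","claw"]}

```bash
ls; mkdir -p pics; python3 - <<'E'
from workcell import arm, viewer
import cv2
for n in ("scene","side","wrist"):
    cv2.imwrite(f"pics/{n}0.png",viewer.get_image(n)[:,:,::-1])
    print(n,viewer.camera_info(n))
print(arm.get_state())
E
```

```text
pics
scene {'mtx': array([[492.97208222,   0.        , 276.27645969],
       [  0.        , 492.97208222, 212.42680777],
       [  0.        ,   0.        ,   1.        ]]), 'origin': array([ 1.32380413, -0.43140348,  0.9525692 ]), 'attitude': array([0.79487329, 0.35509394, 0.194096  , 0.45211888])}
side {'mtx': array([[392.9452012 ,   0.        , 281.1253616 ],
       [  0.        , 392.9452012 , 213.13848951],
       [  0.        ,   0.        ,   1.        ]]), 'origin': array([ 0.28973788, -0.36599626,  0.64995787]), 'attitude': array([ 0.88170654,  0.34312343, -0.12409711, -0.2990983 ])}
wrist {'mtx': array([[321.0582921 ,   0.        , 279.23159431],
       [  0.        , 321.0582921 , 204.21858509],
       [  0.        ,   0.        ,   1.        ]]), 'hand_eye': array([[-1.23826870e-03,  3.05188338e-01, -9.52291208e-01,
        -1.42162449e-01],
       [ 9.99999071e-01, -1.65503515e-04, -1.35334369e-03,
         5.83260150e-04],
       [-5.70632252e-04, -9.52291999e-01, -3.05187849e-01,
        -7.94031764e-02],
       [ 0.00000000e+00,  0.00000000e+00,  0.00000000e+00,
         1.00000000e+00]])}
{'time_s': 0.15, 'joints': array([-1.03098395e-01,  8.78293621e-02,  1.37193470e+00, -1.06180366e-05,
        1.68357404e+00, -1.03076103e-01]), 'qvel': array([ 0.00017894, -0.00380234, -0.00591008,  0.0004349 , -0.00125789,
        0.00086551]), 'tau': array([ 1.22744677e-03, -3.52374566e+01, -3.13678122e+01, -1.70676763e-04,
        8.12124257e-03, -6.53522420e-05]), 'ee_pos': array([5.49619883e-01, 3.21469878e-05, 2.30369877e-01]), 'eef_rot': array([ 0.49951735,  0.49961364,  0.50047053, -0.50039771]), 'force': array([-0.75137712,  0.22185685,  0.34753739]), 'ft_torque': array([-0.02560553, -0.00102412,  0.01752955]), 'gripper_width': 1.0018704246028425}
```

View pics/scene0.png

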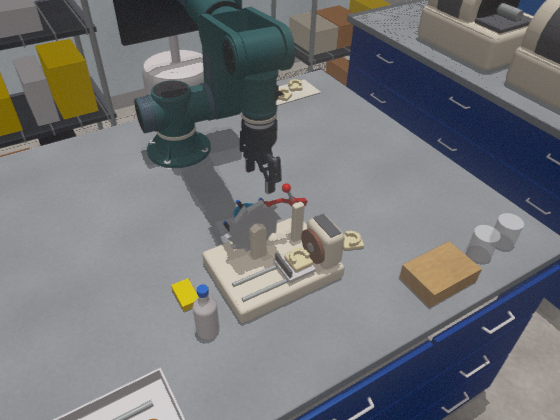

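View pics/side0.png

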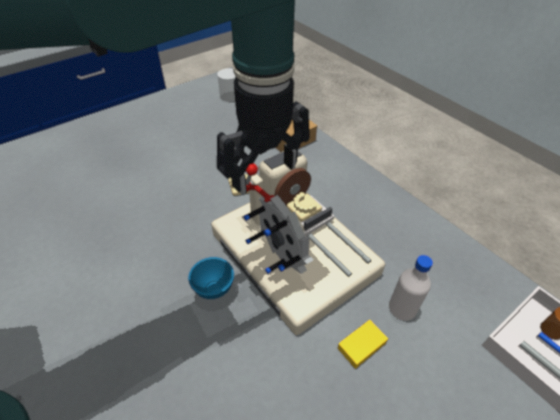

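View pics/wrist0.png

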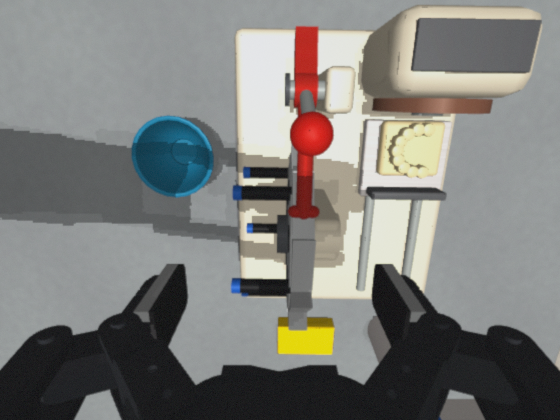

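```bash
cat > h.py <<'E'
import numpy as np, cv2
from scipy.spatial.transform import Rotation as R
from workcell import arm, viewer
def q(w): return R.from_quat([w[1],w[2],w[3],w[0]]).as_matrix()
def cam(n,st=None):
    i=viewer.camera_info(n)
    if n=="wrist":
        st=st or arm.get_state(); T=np.eye(4);T[:3,:3]=q(st['eef_rot']);T[:3,3]=st['ee_pos'];T=T@i['hand_eye']
        return i['mtx'],T[:3,3],T[:3,:3]
    return i['mtx'],np.array(i['origin']),q(i['attitude'])
def ray(c,uv):
    K,o,Rm=c; d=np.linalg.inv(K)@[uv[0],uv[1],1]; d=Rm@(d*[1,-1,-1]); return o,d/np.linalg.norm(d)
def onz(c,uv,z): o,d=ray(c,uv); return o+d*(z-o[2])/d[2]
def tri(rs):
    A=0;b=0
    for o,d in rs:
        P=np.eye(3)-np.outer(d,d);A=A+P;b=b+P@o
    x=np.linalg.solve(A,b); return x,[np.linalg.norm(np.cross(x-o,d)) for o,d in rs]
def proj(c,p):
    K,o,Rm=c; v=(Rm.T@(np.array(p)-o))*[1,-1,-1]; u=K@v; return u[:2]/u[2]
def blobs(im,lo,hi,amin=8):
    h=cv2.cvtColor(im,cv2.COLOR_RGB2HSV); m=cv2.inRange(h,np.array(lo),np.array(hi))
    n,l,s,c=cv2.connectedComponentsWithStats(m)
    return [(c[i].round(1).tolist(),s[i].tolist()) for i in range(1,n) if s[i][4]>=amin],m
E
python3 - <<'E'
from h import *
for n in("scene","side","wrist"):
    im=cv2.imread(f"pics/{n}0.png")[:,:,::-1].copy()
    for nm,lo,hi in (("red",(0,190,90),(6,255,255)),("blue",(105,190,60),(125,255,255))):
        b,m=blobs(im,lo,hi,4); print(n,nm)
        for x in b: print("  ",x)
st=arm.get_state()
W=cam("wrist",st)
# base corners top z=.045 in wrist: left edge
for uv in((236,29),(238,299),(430,299)): print(onz(W,uv,.045))
for n,uv in(("scene",(287,188)),("side",(251,170)),("wrist",(312,134))): print(n,ray(cam(n),uv))
print(tri([ray(cam("scene"),(287,188)),ray(cam("side"),(251.5,170)),ray(W,(312,134))]))
for uv in((247,173),(237,193),(250,228),(236,286)): print(uv,[onz(W,uv,z).round(3).tolist() for z in(.177,.157,.125,.093,.073)])
E
```

```text
scene red
scene blue
   ([534.0, 150.8], [532, 149, 5, 4, 6])
   ([551.0, 150.0], [550, 148, 3, 5, 5])
   ([558.2, 157.8], [557, 157, 3, 3, 4])
   ([553.8, 164.3], [552, 163, 4, 4, 6])
   ([556.1, 171.1], [554, 169, 5, 5, 7])
   ([556.7, 176.2], [555, 175, 4, 3, 6])
   ([430.6, 381.6], [430, 380, 3, 4, 5])
   ([428.9, 388.0], [427, 385, 5, 6, 9])
   ([419.3, 391.9], [412, 387, 15, 9, 37])
   ([407.6, 392.1], [406, 390, 4, 5, 8])
   ([428.9, 395.0], [427, 392, 5, 6, 9])
   ([405.0, 397.4], [404, 395, 4, 5, 7])
   ([413.7, 409.8], [396, 397, 38, 23, 256])
   ([422.2, 397.8], [421, 397, 3, 2, 4])
   ([438.6, 399.8], [435, 396, 9, 9, 19])
   ([400.7, 400.2], [399, 398, 4, 6, 12])
   ([423.8, 400.5], [422, 400, 5, 2, 6])
   ([390.9, 407.9], [384, 403, 14, 12, 35])
   ([436.1, 407.5], [435, 405, 4, 5, 8])
   ([431.2, 408.8], [430, 407, 4, 4, 6])
   ([378.2, 408.8], [377, 408, 3, 2, 4])
   ([381.2, 411.5], [380, 410, 4, 4, 6])
   ([393.2, 412.0], [392, 411, 4, 3, 5])
   ([429.4, 412.1], [428, 411, 4, 3, 7])
   ([374.8, 416.1], [373, 412, 6, 8, 15])
   ([377.2, 412.8], [376, 412, 3, 3, 4])
 
[... 1550 characters left out ...]
09877215, -0.09398549, -0.99066179]))
(array([0.56662139, 0.06419757, 0.20841114]), [np.float64(0.0011445378016657261), np.float64(0.00093188863669006), np.float64(0.0004042146794648299)])
(247, 173) [[0.53, 0.037, 0.177], [0.528, 0.033, 0.157], [0.525, 0.026, 0.125], [0.522, 0.019, 0.093], [0.52, 0.015, 0.073]]
(237, 193) [[0.524, 0.024, 0.177], [0.521, 0.019, 0.157], [0.517, 0.01, 0.125], [0.512, 0.001, 0.093], [0.509, -0.005, 0.073]]
(250, 228) [[0.531, 0.0, 0.177], [0.529, -0.008, 0.157], [0.526, -0.021, 0.125], [0.523, -0.034, 0.093], [0.521, -0.042, 0.073]]
(236, 286) [[0.52, -0.043, 0.177], [0.517, -0.056, 0.157], [0.512, -0.076, 0.125], [0.507, -0.096, 0.093], [0.504, -0.108, 0.073]]
```

```bash
python3 - <<'E'
import cv2
a=cv2.imread("pics/side0.png")[130:290,170:330];b=cv2.imread("pics/scene0.png")[160:300,190:370]
cv2.imwrite("pics/a.png",cv2.resize(a,None,fx=3.7,fy=3.7,interpolation=2));cv2.imwrite("pics/b.png",cv2.resize(b,None,fx=4,fy=4,interpolation=2))
E
```

```text
(no output)
```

View pics/a.png

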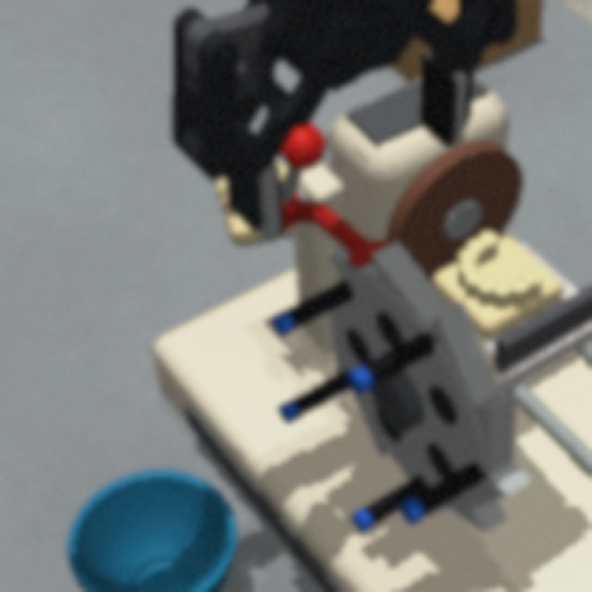

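View pics/b.png

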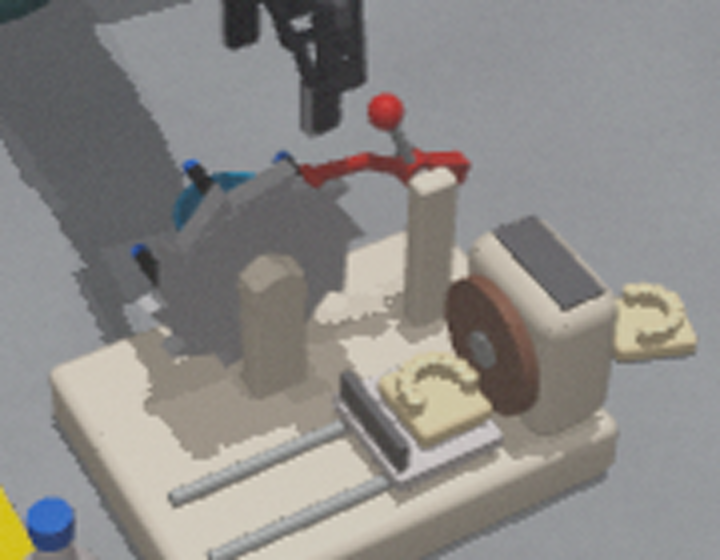

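{"method": "play_rows", "body": {
  "offset": [
    [0.017,0,0],
    [0.017,0,0],
    [0.017,0,0],
    [0.017,0,0],
    [0.017,0.005,0],
    [0.017,0.005,0],
    [0.017,0.005,-0.01],
    [0.017,0.01,-0.024],
    [0.017,0.01,-0.024],
    [0.017,0.01,-0.024]
  ],
  "turn": [
    [0,0,0],
    [0,0,0],
    [0,0,0],
    [0,0,0],
    [0,0,0],
    [0,0,0],
    [0,0,0],
    [0,0,0],
    [0,0,0],
    [0,0,0]
  ],
  "claw": [0,0,0,0,0,0,0,0,0,0]
}}

```text
time_s: 0.98
ee_pos: [0.5661, 0.0101, 0.2058]
eef_rot: [0.499, 0.499, 0.501, -0.501]
force: [0.6, -0.2, 0.4]
gripper_width: 0.0
```

```bash
python3 - <<'E'
from h import *
s=arm.get_state();print(s['ee_pos'],s['gripper_width'],s['force'])
a=viewer.get_image("wrist");b=viewer.get_image("side")
cv2.imwrite("pics/w1.png",a[:,:,::-1]);cv2.imwrite("pics/s1.png",cv2.resize(b[100:310,150:350,::-1],None,fx=2.8,fy=2.8,interpolation=2))
E
```

```text
[0.56607019 0.01014908 0.20583634] 0.0004446811766242868 [ 0.55463478 -0.16758896  0.37764959]
```

View pics/w1.png

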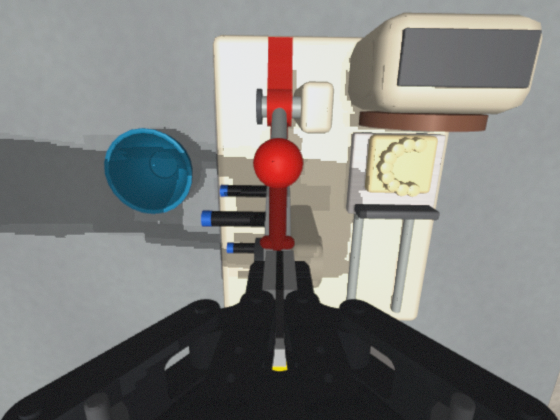

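View pics/s1.png

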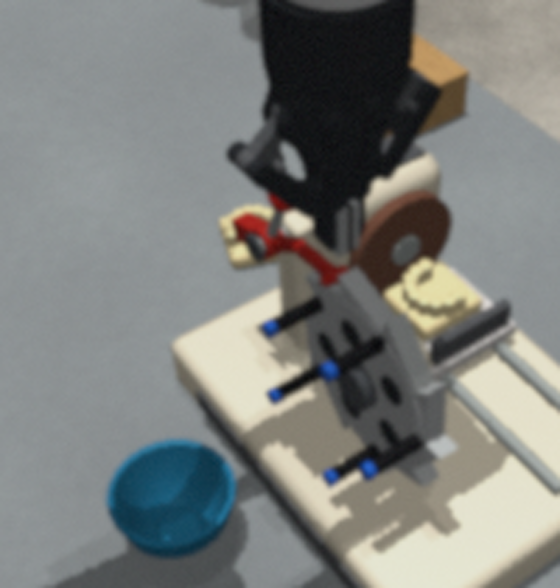

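{"method": "play_rows", "body": {
  "offset": [
    [0.001,0.01,0],
    [0.001,0.02,0],
    [0.001,0.027,0],
    [0.001,0.031,0],
    [0.001,0.035,0],
    [0.001,0.039,0],
    [0.001,0.043,0],
    [0.001,0.047,0],
    [0.001,0.052,0],
    [0.001,0.058,0],
    [0.001,0.065,0],
    [0.001,0.071,0],
    [0.001,0.074,0],
    [0.001,0.074,0],
    [0.001,0.074,0]
  ],
  "turn": [
    [0,0,0],
    [0,0,0],
    [0,0,0],
    [0,0,0],
    [0,0,0],
    [0,0,0],
    [0,0,0],
    [0,0,0],
    [0,0,0],
    [0,0,0],
    [0,0,0],
    [0,0,0],
    [0,0,0],
    [0,0,0],
    [0,0,0]
  ],
  "claw": [0,0,0,0,0,0,0,0,0,0,0,0,0,0,0]
}}

```text
time_s: 2.33
ee_pos: [0.568, 0.0842, 0.2073]
eef_rot: [0.5, 0.5, 0.5, -0.5]
force: [-0.1, 0.3, -0.4]
gripper_width: 0.002
```

```bash
python3 - <<'E'
from h import *
a=viewer.get_image("wrist")
cv2.imwrite("pics/w2.png",a[:,:,::-1])
E
```

```text
(no output)
```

View pics/w2.png

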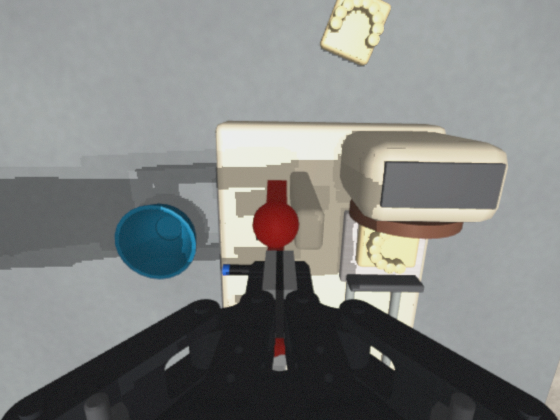

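{"method": "play_rows", "body": {
  "offset": [
    [0,0,0.02],
    [0,0,0.045],
    [0,0,0.07],
    [-0.005,-0.02,0.07],
    [-0.01,-0.05,0.07],
    [-0.015,-0.08,0.07],
    [-0.02,-0.11,0.07],
    [-0.025,-0.14,0.07],
    [-0.03,-0.16,0.07],
    [-0.036,-0.16,0.07],
    [-0.036,-0.16,0.07],
    [-0.036,-0.16,0.07],
    [-0.036,-0.16,0.07],
    [-0.036,-0.16,0.07],
    [-0.036,-0.16,0.07],
    [-0.036,-0.16,0.07],
    [-0.036,-0.16,0.07],
    [-0.036,-0.16,0.07]
  ],
  "turn": [
    [0,0,0],
    [0,0,0],
    [0,0,0],
    [0,0,0.12],
    [0,0,0.24],
    [0,0,0.36],
    [0,0,0.48],
    [0,0,0.6],
    [0,0,0.72],
    [0,0,0.84],
    [0,0,0.96],
    [0,0,1.08],
    [0,0,1.2],
    [0,0,1.32],
    [0,0,1.44],
    [0,0,1.56],
    [0,0,1.571],
    [0,0,1.571]
  ],
  "claw": [0,0,0,0,0,0,0,0,0,0,0,0,0,0,0,0,0,0]
}}

```text
time_s: 3.88
ee_pos: [0.532, -0.0763, 0.2774]
eef_rot: [0.707, 0.001, 0.707, -0.001]
force: [0.2, 0.2, -0.1]
gripper_width: -0.005
```

```bash
python3 - <<'E'
from h import *
s=arm.get_state();print(s['ee_pos'],s['joints'],s['force'])
a=viewer.get_image("wrist");b=viewer.get_image("side")
cv2.imwrite("pics/w3.png",a[:,:,::-1]);cv2.imwrite("pics/s3.png",cv2.resize(b[100:310,150:350,::-1],None,fx=2.8,fy=2.8,interpolation=2))
np.save("st3.npy",s,allow_pickle=True)
E
```

```text
[ 0.53195108 -0.07627903  0.27736226] [-2.47964878e-01  5.47147627e-02  1.31484206e+00  3.65993598e-05
  1.77201968e+00 -1.81604923e+00] [ 0.2292224   0.19072253 -0.1271899 ]
```

View pics/w3.png

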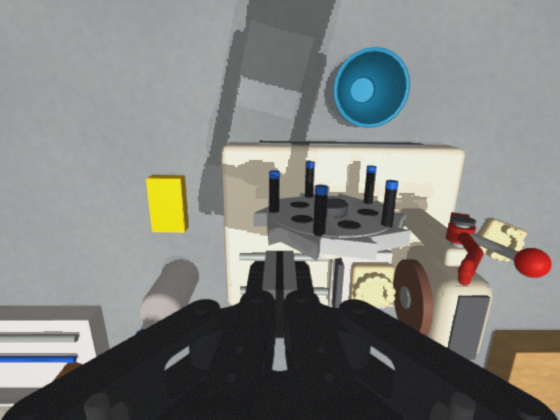

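View pics/s3.png

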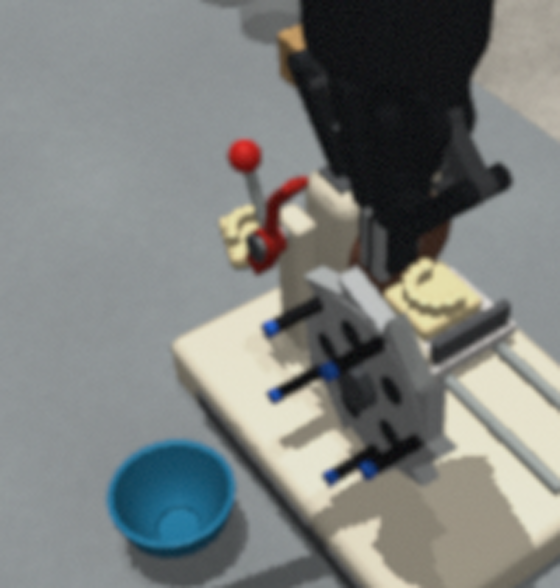

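```bash
python3 - <<'E'
from h import *
s=np.load("st3.npy",allow_pickle=True).item();W=cam("wrist",s)
im=cv2.imread("pics/w3.png")[:,:,::-1].copy()
for b in blobs(im,(105,150,60),(125,255,255),20)[0]: print(b)
a=np.array([-.017,.177]); 
for uv in((321,189),(391,185)): print(onz(W,uv,.177),onz(W,uv,.157))
ax=np.array([.52,-.0255])
for t in(-18,54,126,-90,-162):
    r=np.radians(t); print(t,proj(W,[.52,ax[1]+.055*np.sin(r),.125+.055*np.cos(r)]))
E
```

```text
([309.7, 164.8], [306, 162, 8, 7, 47])
([371.1, 169.3], [367, 166, 9, 7, 53])
([273.9, 174.6], [270, 171, 9, 8, 69])
([391.4, 185.0], [386, 181, 12, 9, 93])
([321.0, 190.2], [316, 186, 11, 10, 101])
([38.0, 359.0], [0, 356, 76, 7, 386])
[ 0.5200007 -0.042335   0.177    ] [ 0.52544241 -0.03962599  0.157     ]
[0.51691061 0.01209552 0.177     ] [0.5220975  0.01929324 0.157     ]
-18 [320.84337831 189.10318554]
54 [391.03815451 182.67815852]
126 [370.19564452 167.40520197]
-90 [273.28109834 174.51391064]
-162 [308.89099706 163.90374734]
```

{"method": "play_rows", "body": {
  "offset": [
    [0.003,0,-0.03],
    [0.003,0,-0.06],
    [0.003,0,-0.085],
    [0.003,0,-0.1],
    [0.003,0,-0.109],
    [0.003,0,-0.109],
    [0.003,0,-0.109]
  ],
  "turn": [
    [0,0,0],
    [0,0,0],
    [0,0,0],
    [0,0,0],
    [0,0,0],
    [0,0,0],
    [0,0,0]
  ],
  "claw": [0,0,0,0,0,0,0]
}}

```text
time_s: 4.57
ee_pos: [0.5352, -0.0761, 0.1688]
eef_rot: [0.707, 0.0, 0.707, -0.0]
force: [0.5, 0.5, 0.3]
gripper_width: 0.003
```

```bash
python3 - <<'E'
from h import *
s=arm.get_state();print(s['ee_pos'],s['force'])
a=viewer.get_image("wrist");b=viewer.get_image("side")
cv2.imwrite("pics/w4.png",a[:,:,::-1]);cv2.imwrite("pics/s4.png",cv2.resize(b[100:310,150:350,::-1],None,fx=2.8,fy=2.8,interpolation=2))
np.save("st4.npy",s,allow_pickle=True)
E
```

```text
[ 0.53521209 -0.07606951  0.1687523 ] [0.49747214 0.47366367 0.26631687]
```

View pics/w4.png

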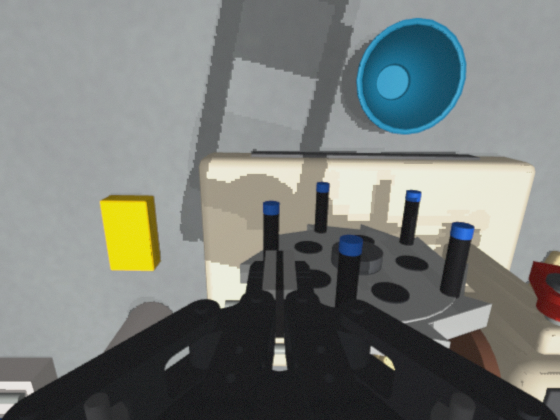

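View pics/s4.png

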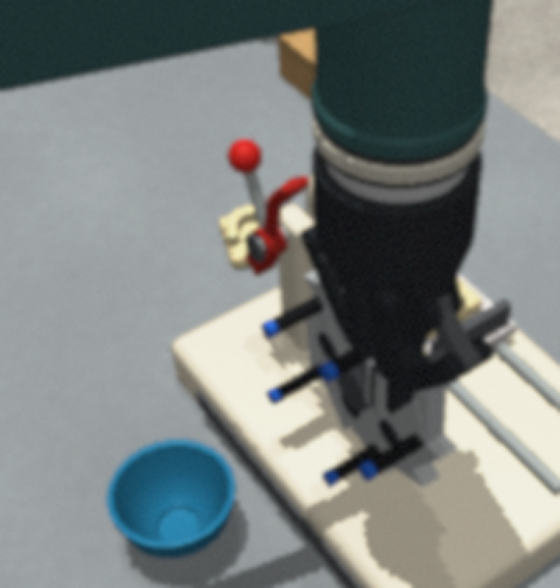

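{"method": "play_rows", "body": {
  "offset": [
    [0,0.006,0],
    [0,0.01,0],
    [0,0.013,0],
    [0,0.016,0],
    [0,0.019,0],
    [0,0.022,0],
    [0,0.025,0],
    [0,0.028,0],
    [0,0.031,0],
    [0,0.034,0],
    [0,0.036,0],
    [0,0.036,0],
    [0,0.036,0]
  ],
  "turn": [
    [0,0,0],
    [0,0,0],
    [0,0,0],
    [0,0,0],
    [0,0,0],
    [0,0,0],
    [0,0,0],
    [0,0,0],
    [0,0,0],
    [0,0,0],
    [0,0,0],
    [0,0,0],
    [0,0,0]
  ],
  "claw": [0,0,0,0,0,0,0,0,0,0,0,0,0]
}}

```text
time_s: 5.75
ee_pos: [0.5354, -0.0402, 0.1689]
eef_rot: [0.708, -0.0, 0.707, -0.0]
force: [-0.0, -2.8, 2.8]
gripper_width: -0.002
```

```bash
cat > wa.py <<'E'
from h import *
import sys
# wheel angle from blue peg tips in wrist view: cast rays onto plane x=.52
s=arm.get_state(); im=viewer.get_image("wrist"); W=cam("wrist",s)
cv2.imwrite(f"pics/{sys.argv[1]}.png",im[:,:,::-1]); print(s['time_s'],s['ee_pos'],s['force'])
for c,st in blobs(im,(105,150,60),(125,255,255),20)[0]:
    if not 150<c[1]<300 or c[0]<150: continue
    o,d=ray(W,c); p=o+d*(.521-o[0])/d[0]; dy,dz=p[1]+.0255,p[2]-.125
    a=np.degrees(np.arctan2(dy,dz)); print(c,st[4],p.round(4),'r',round(np.hypot(dy,dz),4),'ang',round(a,1),'wheel',round(np.radians((a+18+36)%72-36),3))
E
python3 wa.py w5
```

```text
5.75 [ 0.53540181 -0.04021268  0.16891159] [-0.02017507 -2.76145672  2.77385569]
[249.5, 190.2] 123 [ 0.521  -0.0611  0.0811] r 0.0565 ang -140.9 wheel 0.368
[335.5, 189.6] 116 [0.521  0.003  0.0793] r 0.0539 ang 148.0 wheel 0.384
[396.6, 217.8] 232 [0.521  0.0277 0.1397] r 0.0552 ang 74.6 wheel 0.359
[212.1, 220.2] 252 [ 0.521  -0.0765  0.1436] r 0.0543 ang -69.9 wheel 0.35
[320.4, 248.1] 439 [ 0.521  -0.0205  0.179 ] r 0.0542 ang 5.3 wheel 0.407
```

View pics/w5.png

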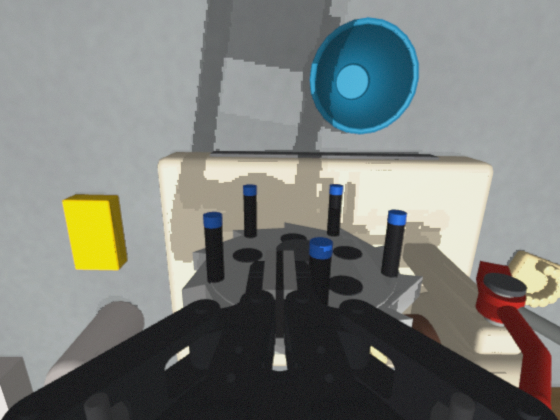

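{"method": "play_rows", "body": {
  "offset": [
    [0,0.002,0],
    [0,0.004,0],
    [0,0.006,0],
    [0,0.008,0],
    [0,0.01,0],
    [0,0.012,0],
    [0,0.012,0],
    [0,0.012,0]
  ],
  "turn": [
    [0,0,0],
    [0,0,0],
    [0,0,0],
    [0,0,0],
    [0,0,0],
    [0,0,0],
    [0,0,0],
    [0,0,0]
  ],
  "claw": [0,0,0,0,0,0,0,0]
}}

```text
time_s: 6.47
ee_pos: [0.5344, -0.0273, 0.1678]
eef_rot: [0.706, 0.0, 0.708, 0.001]
force: [0.1, -2.0, -0.2]
gripper_width: 0.003
```

```bash
python3 wa.py w6
```

```text
6.4667 [ 0.53442393 -0.02732629  0.16776833] [ 0.14318135 -1.96092805 -0.23401252]
[302.3, 189.5] 112 [ 0.521  -0.0084  0.0733] r 0.0545 ang 161.7 wheel 0.622
[217.2, 195.7] 139 [ 0.521  -0.0702  0.0903] r 0.0566 ang -127.8 wheel 0.597
[370.8, 212.7] 194 [0.521  0.0293 0.1268] r 0.0548 ang 88.1 wheel 0.596
[194.9, 230.7] 302 [ 0.521  -0.0701  0.1552] r 0.0538 ang -55.9 wheel 0.595
[319.7, 249.0] 434 [ 0.521  -0.0078  0.1769] r 0.0548 ang 18.9 wheel -0.613
```

{"method": "play_rows", "body": {
  "offset": [
    [0,-0.006,0],
    [0,-0.018,0],
    [0,-0.018,0.01],
    [0,-0.018,0.04],
    [0,-0.018,0.075],
    [0,-0.018,0.11],
    [0.005,0.01,0.115],
    [0.015,0.04,0.115],
    [0.025,0.075,0.115],
    [0.033,0.11,0.115],
    [0.033,0.145,0.115],
    [0.033,0.175,0.115],
    [0.033,0.185,0.115],
    [0.033,0.185,0.115],
    [0.033,0.185,0.115]
  ],
  "turn": [
    [0,0,0],
    [0,0,0],
    [0,0,0],
    [0,0,0],
    [0,0,0],
    [0,0,0],
    [0,0,0],
    [0,0,0],
    [0,0,0],
    [0,0,0],
    [0,0,0],
    [0,0,0],
    [0,0,0],
    [0,0,0],
    [0,0,0]
  ],
  "claw": [0,0,0,0,0,0,0,0,0,0,0,0,0,0,0]
}}

```text
time_s: 7.77
ee_pos: [0.5681, 0.1565, 0.2838]
eef_rot: [0.707, -0.0, 0.707, -0.0]
force: [-0.0, -1.6, -0.8]
gripper_width: 0.002
```

```bash
python3 wa.py w7; python3 - <<'E'
from h import *
b=viewer.get_image("side")
cv2.imwrite("pics/s7.png",cv2.resize(b[100:310,150:350,::-1],None,fx=2.8,fy=2.8,interpolation=2))
E
```

```text
7.7667 [0.56810146 0.15653644 0.28381337] [-0.04485238 -1.63551448 -0.77615544]
```

View pics/w7.png

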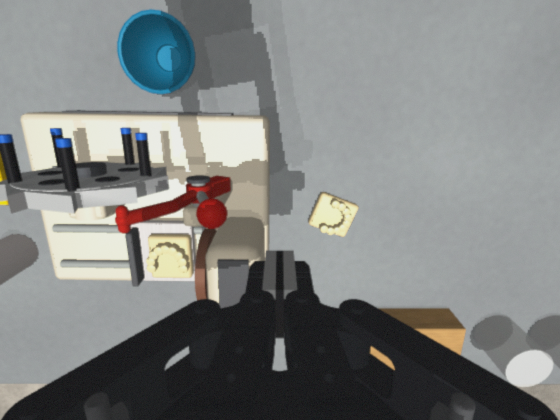

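View pics/s7.png

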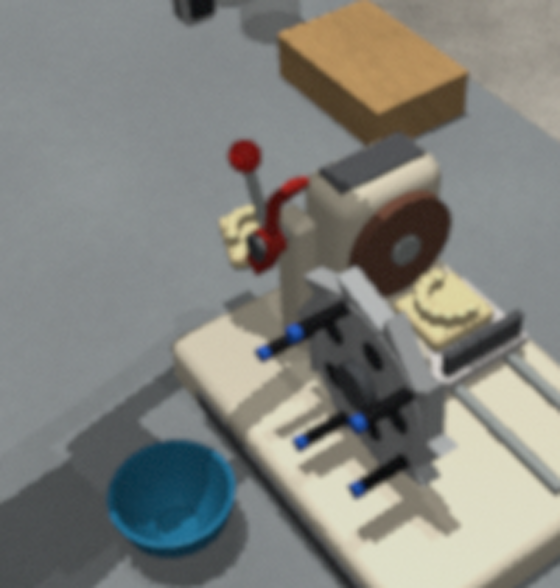

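{"method": "play_rows", "body": {
  "offset": [
    [0,0,-0.03],
    [0,0,-0.06],
    [0,0,-0.076],
    [0,0,-0.076],
    [0,-0.01,-0.076],
    [0,-0.018,-0.076],
    [0,-0.022,-0.076],
    [0,-0.026,-0.076],
    [0,-0.03,-0.076],
    [0,-0.034,-0.076],
    [0,-0.038,-0.076],
    [0,-0.042,-0.076],
    [0,-0.046,-0.076],
    [0,-0.05,-0.076],
    [0,-0.053,-0.076],
    [0,-0.055,-0.076],
    [0,-0.055,-0.076],
    [0,-0.055,-0.076]
  ],
  "turn": [
    [0,0,0],
    [0,0,0],
    [0,0,0],
    [0,0,0],
    [0,0,0],
    [0,0,0],
    [0,0,0],
    [0,0,0],
    [0,0,0],
    [0,0,0],
    [0,0,0],
    [0,0,0],
    [0,0,0],
    [0,0,0],
    [0,0,0],
    [0,0,0],
    [0,0,0],
    [0,0,0]
  ],
  "claw": [0,0,0,0,0,0,0,0,0,0,0,0,0,0,0,0,0,0]
}}

```text
time_s: 9.37
ee_pos: [0.5691, 0.1026, 0.2152]
eef_rot: [0.71, 0.0, 0.704, 0.001]
force: [-4.6, 2.0, 17.8]
gripper_width: -0.0
```

```bash
python3 wa.py w8; python3 - <<'E'
from h import *
b=viewer.get_image("side")
cv2.imwrite("pics/s8.png",cv2.resize(b[100:310,150:350,::-1],None,fx=2.8,fy=2.8,interpolation=2))
E
```

```text
9.3667 [0.569103   0.10260135 0.21517849] [-4.61477866  1.96559028 17.80003441]
```

View pics/w8.png

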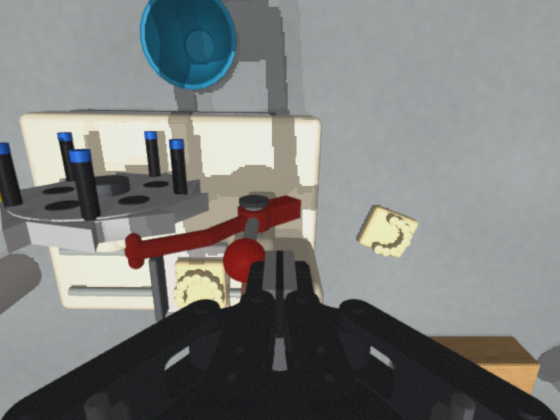

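View pics/s8.png

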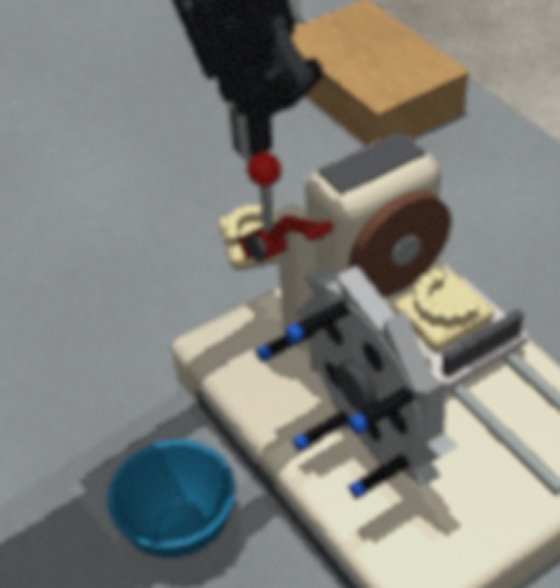

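```bash
python3 - <<'E'
from h import *
S=cam("side");W=cam("wrist");C=cam("scene")
c=viewer.get_image("scene");s=arm.get_state();print(s['ee_pos'],s['force'],s['ft_torque'])
cv2.imwrite("pics/c8.png",cv2.resize(c[120:270,210:370,::-1],None,fx=4.5,fy=4,interpolation=2))
print(tri([ray(S,(150+264/2.8,100+169/2.8)),ray(W,(244,260))]))
E
```

```text
[0.56908096 0.10270708 0.21514836] [-5.0985425   2.07214738 18.99786615] [ 0.05302054  1.04028185 -0.0965439 ]
(array([0.56715295, 0.08619884, 0.21339377]), [np.float64(0.0001886909176250892), np.float64(0.00018869091762533795)])
```

View pics/c8.png

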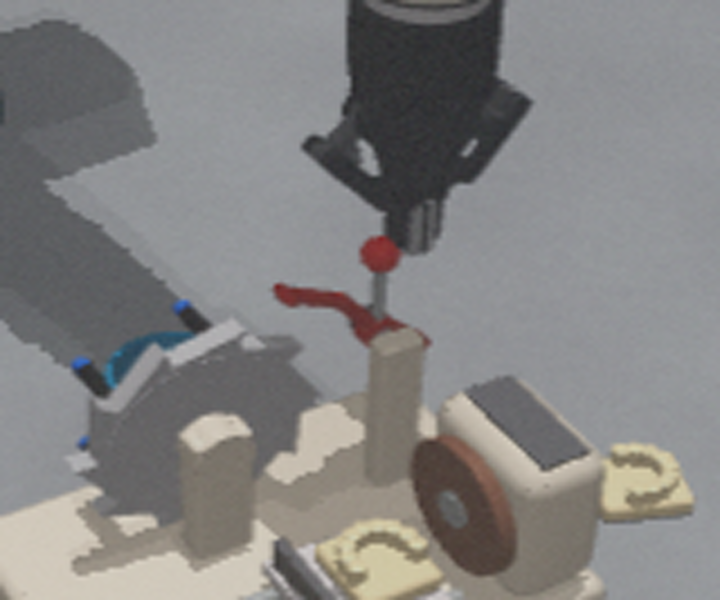

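{"method": "play_rows", "body": {
  "offset": [
    [0,0,0.005],
    [0,0.002,0.012],
    [0,0.006,0.03],
    [0,0.015,0.06],
    [0,0.035,0.075],
    [0,0.05,0.075],
    [0,0.055,0.075],
    [0,0.055,0.075],
    [0,0.055,0.075]
  ],
  "turn": [
    [0,0,0],
    [0,0,0],
    [0,0,0],
    [0,0,0],
    [0,0,-0.12],
    [0,0,-0.24],
    [0,0,-0.36],
    [0,0,-0.48],
    [0,0,-0.6]
  ],
  "claw": [0,0,0,0,0,0,0,0,0]
}}

```text
time_s: 10.27
ee_pos: [0.568, 0.1576, 0.2821]
eef_rot: [0.675, 0.21, 0.675, -0.211]
force: [0.6, -0.5, 0.9]
gripper_width: 0.005
```

```bash
python3 - <<'E'
from h import *
s=arm.get_state();print(s['ee_pos'],s['force'])
b=viewer.get_image("side");c=viewer.get_image("scene")
cv2.imwrite("pics/s9.png",cv2.resize(b[100:310,150:350,::-1],None,fx=2.8,fy=2.8,interpolation=2))
cv2.imwrite("pics/c9.png",cv2.resize(c[120:270,210:370,::-1],None,fx=4,fy=4,interpolation=2))
E
```

```text
[0.5680312  0.15759147 0.28213636] [ 0.59985584 -0.50167914  0.87887553]
```

View pics/s9.png

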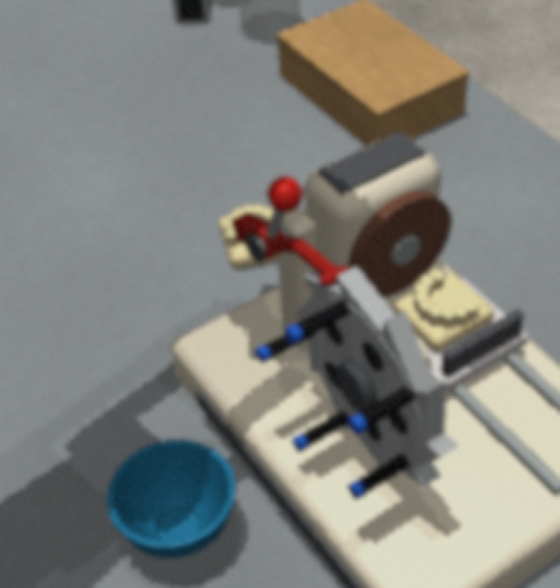

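View pics/c9.png

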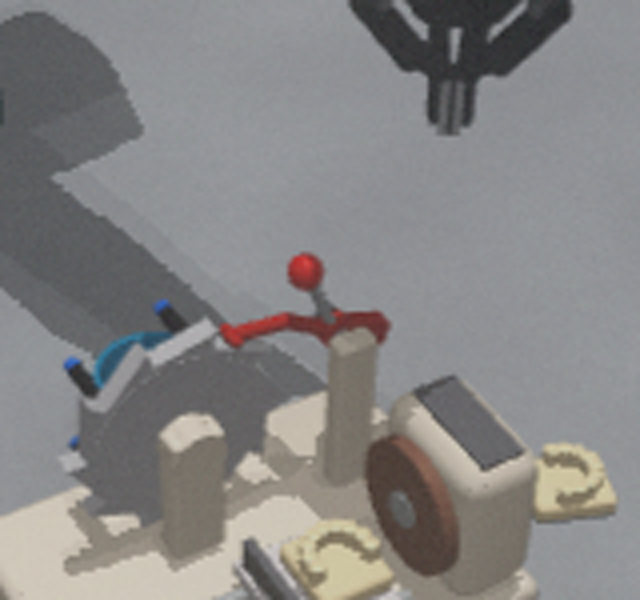

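```bash
python3 - <<'E'
from h import *
S=cam("side")
for f in (cv2.imread("pics/side0.png")[:,:,::-1].copy(),viewer.get_image("side")):
    print("--")
    for c,st in blobs(f,(105,170,50),(125,255,255),4)[0]:
        if not(235<c[0]<300 and 200<c[1]<290): continue
        o,d=ray(S,c); p=o+d*(.52-o[0])/d[0]; dy,dz=p[1]+.0255,p[2]-.125
        a=np.degrees(np.arctan2(dy,dz)); print(c,st[4],p.round(3),round(np.hypot(dy,dz),4),round(a,1),'wheel',round(np.radians((a+18+5)%72-5),3))
    h=blobs(f,(0,190,90),(6,255,255),30)[0]; print(h)
E
```

```text
--
[246.7, 216.7] 13 [0.52  0.014 0.164] 0.0553 45.8 wheel 1.113
[267.2, 231.6] 34 [ 0.52  -0.044  0.18 ] 0.0579 -18.5 wheel -0.009
[248.5, 240.2] 8 [0.52  0.014 0.101] 0.0461 121.0 wheel 1.169
[281.2, 266.4] 28 [ 0.52  -0.081  0.128] 0.0553 -86.9 wheel 0.054
[268.4, 269.6] 13 [ 0.52  -0.045  0.078] 0.0509 -157.1 wheel 0.085
[([251.2, 168.5], [246, 164, 11, 10, 78]), ([261.5, 192.1], [254, 186, 16, 15, 59])]
--
[255.2, 218.7] 28 [ 0.52  -0.012  0.181] 0.058 13.9 wheel 0.557
[244.4, 225.2] 13 [0.52  0.024 0.133] 0.0501 80.8 wheel 0.468
[277.8, 250.5] 32 [ 0.52  -0.071  0.16 ] 0.0578 -52.5 wheel 0.654
[257.6, 257.1] 9 [ 0.52  -0.013  0.08 ] 0.047 164.4 wheel 0.67
[277.7, 273.9] 9 [ 0.52  -0.072  0.096] 0.0546 -121.9 wheel 0.7
[([251.4, 168.8], [247, 164, 10, 10, 76]), ([262.0, 192.5], [254, 186, 16, 15, 75])]
```

```bash
python3 -c "
from workcell import arm
print(arm.close_job())"
```

```text
the job is handed in; nothing more can be done
None
```

The wheel is one notch back and the pawl is seated in the new notch. I lifted the pawl by its knob, pushed the wheel by its top peg, tipped the pawl back down and handed the job in at about 10.4 s.

**Last checks:**
- **Wheel:** it turned about 0.63 rad, against 0.628 for one notch. The peg tips in the side view gave that as an average; single pegs varied by up to 0.14 rad. The wrist view gave about 0.61.
- **Pawl:** the knob is back within 0.4 px of where it started in the side view, which is its seated position.
- **Loose things:** the bowl and cast looked unmoved. I did not measure any of the loose things, and the wax box and spray bottle are not in the last pictures.
- **Gripper:** the tip was about 70 mm above the knob's height and off to the side, touching nothing.

**What went less well:** when I tipped the pawl back, the flared back of the finger wedged on top of the knob just as it stood upright. It pressed down with about 18–19 N, more than the gentle push you asked for. I raised the finger straight up, and the pawl then fell into the wheel by itself.

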